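# Unlock an indexing fixture and hold its index plunger out

## Task

I want to turn the dial of this indexing fixture to its next station, and I need you to hold the index pin out for me. Slide the yellow transport-lock grip away from the black pull knob until it is at its end stop, then grip the black knob, pull it straight up as far as it goes and keep hold of it there: finish while still holding the plunger fully up against its spring. Do not turn the dial yourself, and leave the couplings in it and the other things on the bench where they are.

Things in the scene. Friction and masses are not known exactly. Their poses are not given: they have to be found in the camera images.
- fixture: Indexing fixture fixed to the bench, level. Base plate 120 (x) x 256 (y) x 14 mm; origin under its centre, z up; offsets here are in this frame. Steel dial 110 mm across, centre y -70 mm, top z 30. Grey bracket 48 mm wide, y -42 to 112, top z 50, carries the plunger (upright axis x 0, y -24) and towards +y the lock slide between steel rails (tops z 59), with a dark end stop block.
- lock_slide (a joint): Travel of the yellow transport lock along the fixture's +y (away from the knob), m: 0 locked, 0.035 end stop; it starts at 0 to 0.006. Below about 0.024 its fork (z 62 to 69 mm, 30 mm wide) covers the plunger's collar: the knob has 2 mm of play and is then blocked. It needs about 2 N and stays where it is left.
- lock_grip (a point): Point inside the yellow upright grip of the transport lock, on its centre line: grip 18 mm (fixture x) x 24 mm (fixture y), standing from z 66 to 100 mm on a carriage 34 x 44 mm; this point is at z 88 mm, 12 mm below its top. Axes as the fixture's. Moves with the slide; when locked it is 68 mm from the knob's axis.
- index_plunger (a joint): Lift of the sprung index plunger along the fixture's +z (straight up), m: 0 is the pin down in its 10 mm deep hole in the dial, 0.014 is fully out at its hard stop. Spring and weight need about 5 N to start and 10 N at full lift; it snaps down when let go.
- knob (a point): Centre of the plunger's black round pull knob: upright cylinder 26 mm in diameter, 28 mm high, from z 72 to 100 mm above the bench when down; this point is at z 86 mm then and rises with it. Below the knob are a 10 mm stem and a 22 mm collar with its top at z 60 mm. Axes as the fixture's.
- dial (a joint): Angle of the four-station dial about its upright axis, rad, 0 at the start, stiff to turn. It is to stay as it is.
- coupling_a: White castellated coupling, 33 mm across, 46 mm tall, loose, standing in a shallow nest of the dial at fixture x -24, y -94 mm, its top at z 76 mm; origin at the centre of its underside. Leave alone.
- coupling_b: The same at fixture x +24, y -94 mm. Leave alone.
- coupling_c: The same kind of coupling, standing on the bench at the left. Leave alone.
- coupling_d: The same kind of coupling, standing on the bench behind the fixture. Leave alone.
- adapter_a: Black adapter box 64 x 43 x 26 mm with short cable stubs, lying on the bench at the right; origin at its underside. Leave alone.
- tape_roll: Roll of brown tape 80 mm across, 20 mm high, lying flat at the left; origin at its underside. Leave alone.

How it is judged:
On the way, in this order (a step that is already met when the one before it is completed fails the run):
1. the transport lock is at its end stop (within 3 mm) while the plunger is still down (value of joint lock_slide above 0.032 m and value of joint index_plunger below 0.003 m), for 0.2 s.
2. the plunger is pulled fully up (within 1.5 mm of its stop) by the fingers, the lock still at its end stop (value of joint index_plunger above 0.0125 m and value of joint lock_slide above 0.032 m and contact force between the fingers and index_plunger above 4 N), for 0.5 s.
At the end, for the whole second after the job is handed in: The program ends while holding: the fingers hold the plunger (contact force over 4 N) still (under 10 mm/s), at least 12.5 mm up of its 14 mm, and the transport lock is within 3 mm of its end stop (at least 32 of 35 mm) (all of step 2 and velocity of joint index_plunger between -0.01 and 0.01 m/s); the arm keeps its last pose, push and grip.
It fails at once if the dial is turned by more than about 6 degrees (value of joint dial above 0.1 rad or value of joint dial below -0.1 rad).
It fails at once if a coupling, adapter or the tape roll is moved by more than 20 mm (distance of any of coupling_a, coupling_b, coupling_c, coupling_d, adapter_a, tape_roll from where it was at the start of the episode above 0.02 m).
It fails at once if a coupling is tipped over (angle between any of coupling_a, coupling_b, coupling_c, coupling_d's own z axis and vertical above 0.5 rad).
It also fails if it takes over 40 s, if anything falls off the work surface, if the arm or the gripper's body presses on something with over 40 N, if the wrist force passes 120 N, or if a joint passes its speed limit or range.

## Robot

A 7-joint arm with a two-finger parallel gripper is mounted at the origin on a cart in front of the work surface, level with it; the furniture and walls round the work are solid. World frame = base frame: x ahead of the robot, y to its left, z up, the work surface at z = 0. Lengths are in m, angles in rad, forces in N, time in s.
With the tool pointing down it reaches from about 0.4 to 0.85 m from the base axis. Payload 4.5 kg.
Tool frame: the origin (TCP) lies midway between the tips of the shut fingers; the grasp point (between the pads) lies 19 mm behind it (r.hold_point_z is the distance from the TCP to the grasp point, in m); z points along the fingers, y is the direction in which the jaws open and shut (so a half turn about z gives the same grasp; the last joint's range is limited). The gripper opens to 88 mm and grips with 3 to 60 N. Pads are 18 mm wide; open, the fingers measure 123 mm over their backs; the gripper's body (75 mm by 187 mm) begins 45 mm behind the grasp point.
Start: joints at [-1.224, 0.689, -0.195, 1.565, 0.157, 0.902, -0.215], TCP at [0.192, 0.595, 0.239] pointing down, gripper open.
Joint ranges: [-3.01, 3.01], [-0.46, 2.08], [-1.47, 1.51], [0.13, 2.56], [-1, 4.14], [0.04, 2.09], [-2.66, 2.66]. Speed limits (rad/s): [2.57, 2.57, 3.14, 3.14, 3.14, 3.14, 3.14].

## Interface

Orientations are given as a unit quaternion [x, y, z, w].
In Python, from plant import r gives the robot as it stands. The module is installed in compiled form; this text tells all that it offers.
- The arm moves only by the tool move_arm, never from a script. Its arguments are lists of equal length, an entry for each row: "turn": the turn, a rotation vector about the tool's x, y, z in units of 2 pi rad (1.0 is 2 pi rad), a list of three; "dp": the shift along the tool's x, y, z in units of 2.5 cm (1.0 is 2.5 cm), a list of three; "jaw": the closure, from -1 (fully open) to 1 (shut), so that 0 is half open. In form: {"turn": [[wx, wy, wz], ...], "dp": [[x, y, z], ...], "jaw": [jaw, ...]}. A call has 1 to 10 rows; each row shifts and turns the commanded pose from where the row before left it, along the tool's axes as they then stand; what a row does not reach is not made up. A row lasts 1/12 s, in which the tool goes at most 41.7 mm and 7.16 degrees, less where a joint would pass 70% of its speed; a pose out of reach is approached as far as the arm can. A call with a number of a shift or a turn outside -1 to 1 is refused whole. A call with a gripper value outside its range is refused whole. The fingers move at their own pace and stop on an object; "newtons" is the grip in N (left out, the last holds). Time passes only in rows, so rows that do not move let the fingers close. It gives the time, the measured TCP pose, the force and the opening at its end, in the units of the state.
- r.get_state(): the state, without advancing time (a new reading comes with each control period).
- r.snapshot(name): name is "scene" or "top" or "wrist"; returns a dict with "frame" (420x560x3 uint8, blue, green, red), "mtx" (3x3 intrinsics, pixels), "k1" (the pictures are not rectified: a ray, as slopes to the right and down, at radius r is drawn at 1 + k1 r^2 times it, then the intrinsics apply), "origin" and "orientation" of the camera in the world; the wrist camera has in their place "tool_from_camera" (4x4, takes a point from camera to tool coordinates, whose origin is the TCP and whose axes are the flange's). Camera axes: x right, y up, looking along -z (the intrinsics and any distortion apply to the point x, -y, -z); pixel columns grow to the right and rows downward; lengths in m; the calibration is good to about 2 mm. A picture is of the moment at which its call begins: read the wrist's pose just before it. There is no depth.
- r.finish_job(): hands the job in, once; it reports no verdict.
The state is a dict: "clock": time; "q": joint angles; "qd": joint speeds; "joint_torque": joint torques, N m; "tool_pos": TCP position; "eef_rot": TCP orientation; "contact_force": force on the tool from outside, world axes, zero at the start; "moment": the same for the moment, N m; "opening": opening from 0.0 (shut) to 1.0 (fully open).
Only numpy, scipy, OpenCV 4.12 (cv2) and the standard library are available. Lean on these libraries where they do the work, as an engineer would, in place of code of your own. Each camera call takes 0.05 s, during which the arm holds its last target.

## Working session

There is one attempt and no reset: what is moved stays moved. The work goes in short steps, Python scripts to look and compute and a tool call to move; the robot and the scene stay as the last step left them, time stands still between calls to the robot, and variables do not carry over. Pictures are saved under pics/ and viewed, and the job is handed in when it is done.

Besides the shell and the picture viewer there is one more tool, called after "Request:" as name(argument=value, ...) on one line, values as JSON. move_arm: Moves the arm, as the interface text tells. Shifts and turns lie within -1 to 1; 1 stands for 2.5 cm of shift or 2 pi rad of turn. Its arguments: {"type":"object","properties":{"turn":{"type":"array","items":{"type":"array","items":{"type":"number","minimum":-1,"maximum":1}}},"dp":{"type":"array","items":{"type":"array","items":{"type":"number","minimum":-1,"maximum":1}}},"jaw":{"type":"array","items":{"type":"number"}},"newtons":{"type":"number"}},"required":["turn","dp","jaw"]}

```bash
mkdir -p pics; cat > h.py <<'E'
from plant import r
import numpy as np, cv2
from scipy.spatial.transform import Rotation as R
def snap(n):
    s=r.get_state(); d=r.snapshot(n); d['state']=s; return d
def cam(d):
    if 'origin' in d: 
        o=np.array(d['orientation'])
        M=R.from_quat(o).as_matrix() if o.size==4 else o.reshape(3,3)
        return np.array(d['origin']),M
    s=d['state'];T=np.array(d['tool_from_camera']);Rt=R.from_quat(s['eef_rot']).as_matrix()
    return Rt@T[:3,3]+np.array(s['tool_pos']),Rt@T[:3,:3]
def proj(d,P):
    o,M=cam(d);p=(np.atleast_2d(P)-o)@M; a=np.c_[p[:,0],-p[:,1]]/(-p[:,2:3])
    a=a*(1+d['k1']*(a**2).sum(1,keepdims=True)); K=np.array(d['mtx'])
    return np.c_[K[0,0]*a[:,0]+K[0,2],K[1,1]*a[:,1]+K[1,2]]
def ray(d,uv):
    o,M=cam(d);K=np.array(d['mtx']);b=np.array([(uv[0]-K[0,2])/K[0,0],(uv[1]-K[1,2])/K[1,1]]);a=b.copy()
    for _ in range(20):a=b/(1+d['k1']*(a@a))
    v=M@np.array([a[0],-a[1],-1]);return o,v/np.linalg.norm(v)
def atz(d,uv,z):
    o,v=ray(d,uv);return o+v*(z-o[2])/v[2]
E
python3 - <<'E'
from h import *
import pickle
for n in('scene','top','wrist'):
    d=snap(n);cv2.imwrite(f'pics/{n}0.png',d['frame']);pickle.dump(d,open(f'{n}0.pkl','wb'));print(n,np.round(cam(d)[0],3))
print(r.get_state())
E
```

```text
scene [ 0.135 -0.133  0.749]
top [0.423 0.138 1.084]
wrist [0.128 0.616 0.383]
{'clock': 0.15, 'q': array([-1.224204  ,  0.68980331, -0.19454643,  1.56609534,  0.15730115,
        0.9025139 , -0.21507204]), 'qd': array([-0.00179295, -0.00179834, -0.00082796, -0.0032669 , -0.00018423,
        0.0001629 , -0.0009457 ]), 'joint_torque': array([-1.71713065e-03, -5.27851439e+01, -1.26867648e+00, -1.53583610e+01,
       -5.25032252e-02,  3.87602951e-03,  1.06152711e-04]), 'tool_pos': array([0.1921987 , 0.59420315, 0.23808988]), 'eef_rot': array([ 1.55706230e-01,  9.87803148e-01, -7.11528156e-04, -6.42513491e-05]), 'contact_force': array([ 0.39383838, -0.00967715, -0.05066056]), 'moment': array([-0.01544844, -0.02430525, -0.02729551]), 'opening': 0.9987431869895571}
```

View pics/scene0.png

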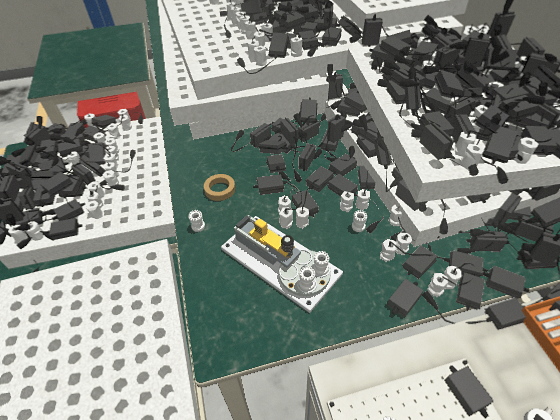

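View pics/top0.png

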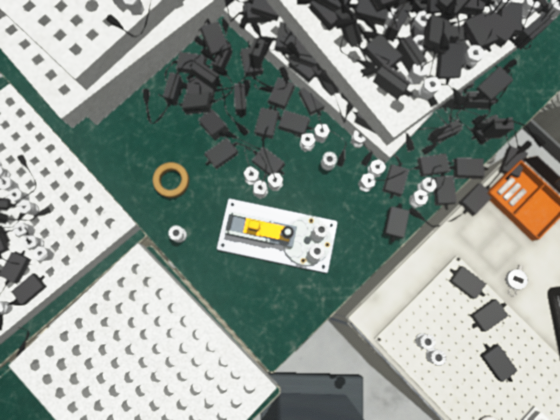

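View pics/wrist0.png

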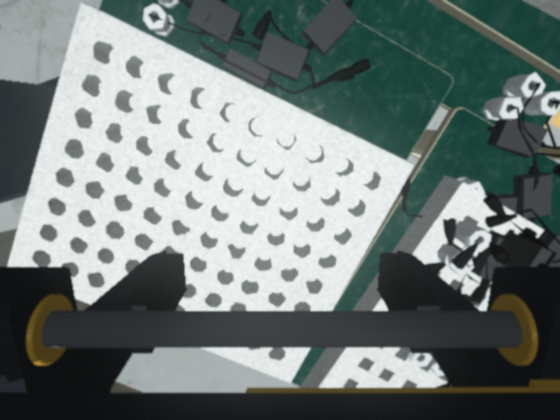

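The fixture is at about (278,235) in top and (282,260) in scene. The dial is to the right (image), and the yellow lock is left of the black knob (288,231). I'll enlarge both.

```bash
python3 - <<'E'
import cv2
t=cv2.imread('pics/top0.png')[190:280,210:345];cv2.imwrite('pics/topc.png',cv2.resize(t,None,fx=5.9,fy=5.9,interpolation=cv2.INTER_CUBIC))
t=cv2.imread('pics/scene0.png')[205:315,210:350];cv2.imwrite('pics/scenec.png',cv2.resize(t,None,fx=5.4,fy=5.4,interpolation=cv2.INTER_CUBIC))
E
```

```text
(no output)
```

View pics/topc.png

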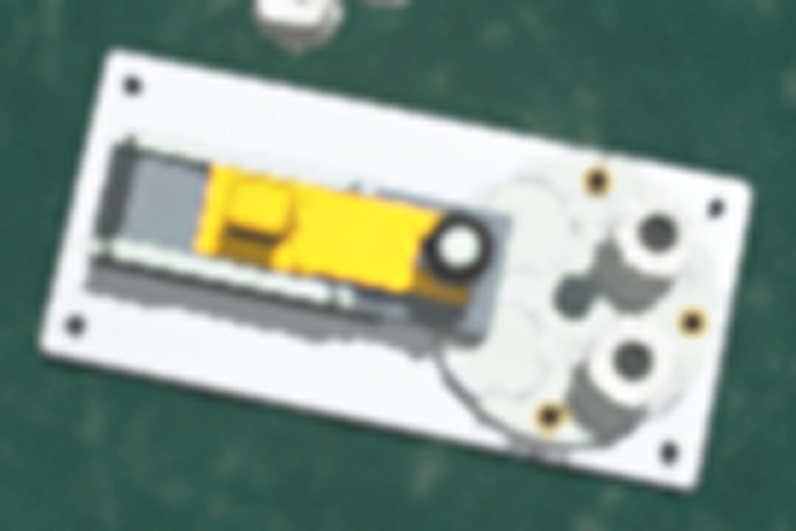

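View pics/scenec.png

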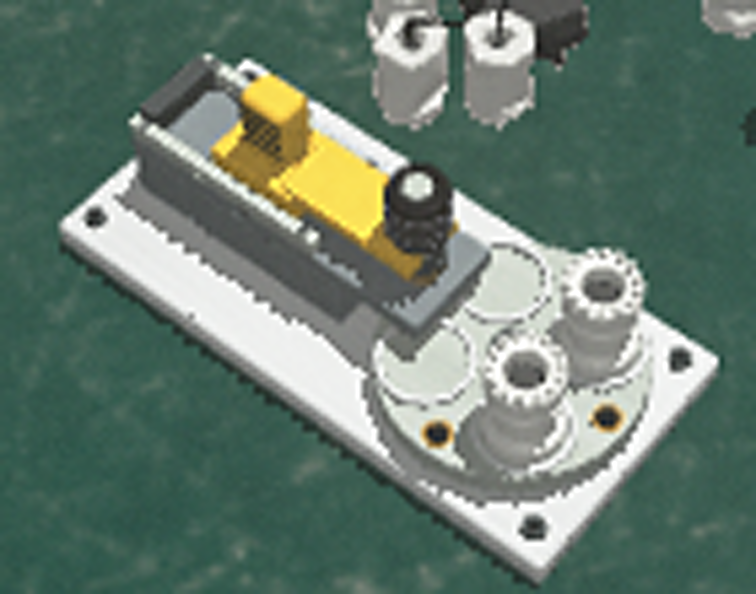

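```bash
python3 - <<'E'
from h import *
import pickle
from scipy.optimize import least_squares
t=pickle.load(open('top0.pkl','rb'));s=pickle.load(open('scene0.pkl','rb'))
ft=lambda u,v:(u/5.9+210-.4,v/5.9+190-.4); fs=lambda u,v:(u/5.4+210-.4,v/5.4+205-.4)
for n,a in dict(c1=(112,50),c2=(752,185),c3=(695,490),c4=(42,350)).items(): print('top',n,atz(t,ft(*a),.014))
for n,a in dict(back=(245,60),right=(718,362),bot=(538,572),left=(62,225)).items(): print('sc',n,atz(s,fs(*a),.014))
print('knob',atz(t,ft(461,246),.1),atz(s,fs(418,185),.1))
print('grip',atz(t,ft(262,200),.1),atz(s,fs(275,90),.1))
# fit; order back(x?,+y)
up=dict(zip('abcd',[(112,50),(752,185),(695,490),(42,350)]));sp=dict(zip('abcd',[(245,60),(718,362),(538,572),(62,225)]))
loc=np.array([[60,128,14],[60,-128,14],[-60,-128,14],[-60,128,14]])/1e3
def W(p,P):
    c,s_=np.cos(p[2]),np.sin(p[2]);P=np.atleast_2d(P)
    return np.c_[p[0]+c*P[:,0]-s_*P[:,1],p[1]+s_*P[:,0]+c*P[:,1],P[:,2]]
def f(p,full=False):
    L=np.vstack([loc,[0,-.024,.1],[0,.044+p[3],.1]])
    e1=proj(t,W(p,L))-np.array([ft(*x) for x in list(up.values())+[(461,246),(262,200)]])
    e2=proj(s,W(p,L))-np.array([fs(*x) for x in list(sp.values())+[(418,185),(275,90)]])
    return np.r_[e1,e2].ravel()
g=np.arctan2(*(atz(t,ft(112,50),.014)-atz(t,ft(42,350),.014))[[1,0]])
q=least_squares(f,[.45,.1,g,.003],loss='soft_l1')
print(q.x,np.degrees(q.x[2]));print(f(q.x).reshape(-1,2).round(1).tolist())
print('knob',W(q.x,[0,-.024,.086]),'grip',W(q.x,[0,.044+q.x[3],.088]),W(q.x,[0,.044+.035,.088]))
E
```

```text
top c1 [0.65032752 0.25477846 0.014     ]
top c2 [0.60468681 0.00371239 0.014     ]
top c3 [0.4863203  0.02454693 0.014     ]
top c4 [0.53201367 0.27558631 0.014     ]
sc back [0.64576809 0.25408776 0.014     ]
sc right [0.60036675 0.00339188 0.014     ]
sc bot [0.48450395 0.02464559 0.014     ]
sc left [0.53131279 0.27328464 0.014     ]
knob [0.56483484 0.11786989 0.1       ] [0.56419026 0.11824116 0.1       ]
grip [0.57915768 0.18922534 0.1       ] [0.57844215 0.19016851 0.1       ]
[ 0.56802917  0.14003075 -0.18149543  0.00650928] -10.398922239398146
[[-0.1, 0.1], [0.2, 0.3], [-0.2, 0.2], [-0.5, -0.1], [0.7, 0.6], [-0.3, 0.9], [0.6, -1.4], [0.7, -1.2], [0.2, -0.6], [-1.0, -0.8], [0.7, 0.5], [-0.1, 0.5]]
knob [[0.56369716 0.11642496 0.086     ]] grip [[0.57714613 0.18971042 0.088     ]] [[0.58228872 0.21773317 0.088     ]]
```

Request:
move_arm(turn=[[0, 0, 0], [0, 0, 0], [0, 0, 0], [0, 0, 0], [0, 0, 0], [0, 0, 0], [0, 0, 0], [0, 0, 0], [0, 0, 0], [0, 0, 0]], dp=[[-0.98, -0.53, 0], [-0.98, -0.53, 0], [-0.98, -0.53, 0], [-0.98, -0.53, 0], [-0.98, -0.53, 0], [-0.98, -0.53, 0], [-0.98, -0.53, 0], [-0.98, -0.53, 0], [-0.98, -0.53, 0], [-0.98, -0.53, 0]], jaw=[-1, -1, -1, -1, -1, -1, -1, -1, -1, -1])

```text
clock: 0.98
tool_pos: [0.3853, 0.392, 0.2385]
eef_rot: [0.156, 0.988, -0.0, -0.0]
contact_force: [1.2, -0.5, -0.0]
opening: 0.999
```

Request:
move_arm(turn=[[0, 0, 0.019], [0, 0, 0.019], [0, 0, 0.019], [0, 0, 0.019], [0, 0, 0.019], [0, 0, 0.019], [0, 0, 0.019], [0, 0, 0.019], [0, 0, 0.019], [0, 0, 0.019]], dp=[[0, 0, 0], [0, 0, 0], [0, 0, 0], [0, 0, 0], [0, 0, 0], [0, 0, 0], [0, 0, 0], [0, 0, 0], [0, 0, 0], [0, 0, 0]], jaw=[-1, -1, -1, -1, -1, -1, -1, -1, -1, -1])

```text
clock: 1.82
tool_pos: [0.3844, 0.3932, 0.2386]
eef_rot: [0.686, 0.727, -0.0, -0.0]
contact_force: [0.2, 0.6, -0.9]
opening: 1.001
```

```bash
cat >> h.py <<'E'
def to(tp,yaw=None):
    "print what is needed to take TCP to tp, tool y at yaw (deg), tool z down"
    s=r.get_state();Rt=R.from_quat(s['eef_rot']);p=np.array(s['tool_pos'])
    print('clock',round(s['clock'],2),'tcp',p.round(4),'yaw y',np.degrees(np.arctan2(*Rt.as_matrix()[[1,0],1])).round(2),'open',round(s['opening'],3),'F',np.array(s['contact_force']).round(1))
    if yaw is not None:
        a=np.radians(yaw);y=np.array([np.cos(a),np.sin(a),0]);z=np.array([0,0,-1.]);G=R.from_matrix(np.c_[np.cross(y,z),y,z])
        print('turn units',((Rt.inv()*G).as_rotvec()/2/np.pi).round(4)); 
        print('dp units after turn',(G.inv().apply(np.array(tp)-p)/.025).round(3))
    print('dp units now',(Rt.inv().apply(np.array(tp)-p)/.025).round(3))
E
python3 -c "
from h import *
to([.578,.1896,.238],-10.4)"
```

```text
clock 1.82 tcp [0.3844 0.3932 0.2386] yaw y 3.35 open 1.001 F [ 0.2  0.6 -0.9]
turn units [-0.0001  0.      0.0382]
dp units after turn [-6.612  9.085  0.022]
dp units now [-8.582  7.253  0.021]
```

Request:
move_arm(turn=[[0, 0, 0], [0, 0, 0], [0, 0, 0], [0, 0, 0], [0, 0, 0], [0, 0, 0], [0, 0, 0], [0, 0, 0], [0, 0, 0.0191], [0, 0, 0.0191]], dp=[[-0.96, 0.81, 0], [-0.96, 0.81, 0], [-0.96, 0.81, 0], [-0.96, 0.81, 0], [-0.96, 0.81, 0], [-0.96, 0.81, 0], [-0.96, 0.81, 0], [-0.96, 0.81, 0], [-0.45, 0.4, 0], [-0.45, 0.4, 0]], jaw=[-1, -1, -1, -1, -1, -1, -1, -1, -1, -1])

```text
clock: 2.65
tool_pos: [0.5799, 0.1876, 0.2385]
eef_rot: [0.769, 0.639, -0.0, 0.0]
contact_force: [-0.9, 1.6, -0.3]
opening: 1.0
```

Request:
move_arm(turn=[[0, 0, 0], [0, 0, 0]], dp=[[0, 0, 0], [0, 0, 0]], jaw=[-1, -1])

```text
clock: 2.82
tool_pos: [0.5785, 0.1893, 0.2383]
eef_rot: [0.766, 0.643, -0.0, -0.0]
contact_force: [-0.6, 1.0, -1.0]
opening: 0.998
```

```bash
python3 -c "
from h import *
import pickle
to([.578,.1896,.071],-10.4)
d=snap('wrist');pickle.dump(d,open('w1.pkl','wb'))
f=d['frame'].copy()
for P in ([.5783,.1897,.1],[.5642,.1175,.1],[.5637,.1165,.1]):
    u=proj(d,P)[0];print(u);cv2.drawMarker(f,tuple(int(x) for x in u.round()),(0,0,255),0,9,1)
cv2.imwrite('pics/w1.png',f)"
```

```text
clock 2.82 tcp [0.5785 0.1893 0.2383] yaw y -9.96 open 0.998 F [-0.6  1.  -1. ]
turn units [-0.0001  0.0001  0.0012]
dp units after turn [ 0.008 -0.02   6.692]
dp units now [ 0.012 -0.016  6.692]
[280.68598523 201.2396281 ]
[279.10260443 281.46698679]
[278.74572876 282.56005594]
```

View pics/w1.png

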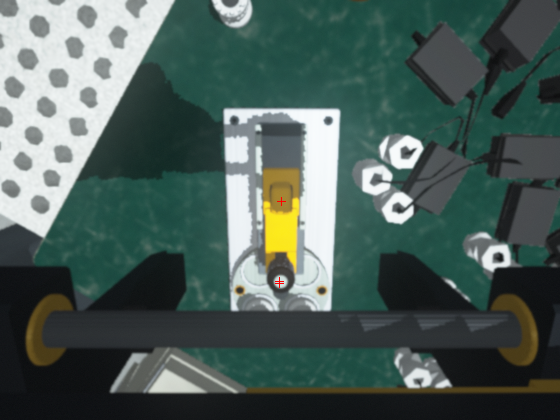

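```bash
python3 -c "
import pickle,cv2
d=pickle.load(open('w1.pkl','rb'));cv2.imwrite('pics/w1c.png',cv2.resize(d['frame'][150:300,220:340],None,fx=4,fy=4,interpolation=cv2.INTER_CUBIC))"
```

```text
(no output)
```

View pics/w1c.png

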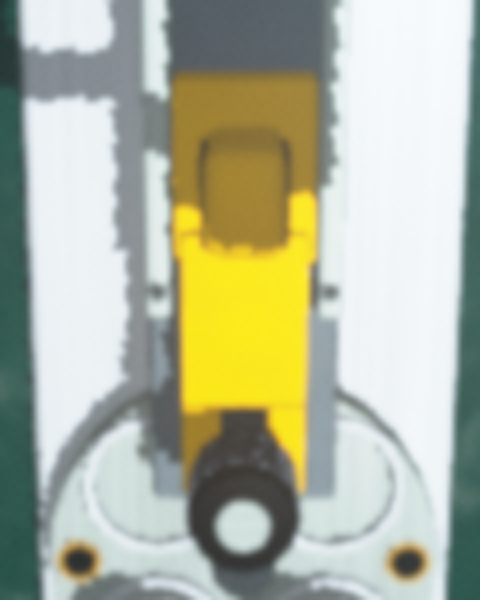

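Request:
move_arm(turn=[[0, 0, 0.0012], [0, 0, 0], [0, 0, 0], [0, 0, 0], [0, 0, 0], [0, 0, 0], [0, 0, 0], [0, 0, 0], [0, 0, 0], [0, 0, 0]], dp=[[0, 0, 0.8], [0, 0, 0.8], [0, 0, 0.8], [0, 0, 0.8], [0, 0, 0.8], [0, 0, 0.8], [0, 0, 0.8], [0, 0, 0.5], [0, 0, 0.4], [0, 0, 0.2]], jaw=[-1, -1, -1, -1, -1, -1, -1, -1, -1, -1])

```text
clock: 3.7
tool_pos: [0.5777, 0.1906, 0.0701]
eef_rot: [0.768, 0.64, -0.001, -0.001]
contact_force: [0.1, -0.8, -0.1]
opening: 0.995
```

```bash
python3 -c "
from h import *
import pickle
d=pickle.load(open('w1.pkl','rb'))
print('knob',atz(d,(280.6,278.8),.1),'grip',atz(d,(281,200),.1))
to([.578,.1896,.071],-10.4)"
```

```text
knob [0.56596503 0.11983636 0.1       ] grip [0.57874176 0.19070244 0.1       ]
clock 3.7 tcp [0.5777 0.1906 0.0701] yaw y -10.37 open 0.995 F [ 0.1 -0.8 -0.1]
turn units [-0.0003 -0.      0.0001]
dp units after turn [-0.038  0.02  -0.035]
dp units now [-0.038  0.02  -0.035]
```

Request:
move_arm(turn=[[0, 0, 0], [0, 0, 0], [0, 0, 0], [0, 0, 0], [0, 0, 0], [0, 0, 0], [0, 0, 0], [0, 0, 0]], dp=[[0, 0, 0], [0, 0, 0], [0, 0, 0], [0, 0, 0], [0, 0, 0], [0, 0, 0], [0, 0, 0], [0, 0, 0]], jaw=[1, 1, 1, 1, 1, 1, 1, 1], newtons=25)

```text
clock: 4.37
tool_pos: [0.5788, 0.1897, 0.0714]
eef_rot: [0.769, 0.639, 0.0, 0.0]
contact_force: [-0.4, -0.1, 0.6]
opening: 0.416
```

Request:
move_arm(turn=[[0, 0, 0], [0, 0, 0], [0, 0, 0], [0, 0, 0], [0, 0, 0], [0, 0, 0]], dp=[[0, 0, 0], [0, 0, 0], [0, 0, 0], [0, 0, 0], [0, 0, 0], [0, 0, 0]], jaw=[1, 1, 1, 1, 1, 1])

```text
clock: 4.87
tool_pos: [0.5779, 0.1898, 0.0711]
eef_rot: [0.769, 0.64, -0.001, -0.001]
contact_force: [-3.1, 1.0, 2.1]
opening: 0.209
```

Request:
move_arm(turn=[[0, 0, 0], [0, 0, 0], [0, 0, 0], [0, 0, 0], [0, 0, 0], [0, 0, 0], [0, 0, 0], [0, 0, 0]], dp=[[0.2, 0, 0], [0.2, 0, 0], [0.2, 0, 0], [0.2, 0, 0], [0.2, 0, 0], [0.1, 0, 0], [0, 0, 0], [0, 0, 0]], jaw=[1, 1, 1, 1, 1, 1, 1, 1])

```text
clock: 5.53
tool_pos: [0.5831, 0.2186, 0.0711]
eef_rot: [0.768, 0.64, 0.0, -0.001]
contact_force: [-4.5, 2.5, 3.3]
opening: 0.204
```

Request:
move_arm(turn=[[0, 0, 0], [0, 0, 0], [0, 0, 0], [0, 0, 0], [0, 0, 0], [0, 0, 0]], dp=[[0.05, 0, 0], [0.05, 0, 0], [0.05, 0, 0], [0.05, 0, 0], [0, 0, 0], [0, 0, 0]], jaw=[1, 1, 1, 1, 1, 1])

```text
clock: 6.03
tool_pos: [0.5833, 0.2195, 0.0711]
eef_rot: [0.769, 0.639, -0.002, 0.0]
contact_force: [-6.6, -4.0, 7.9]
opening: 0.206
```

Request:
move_arm(turn=[[0, 0, 0], [0, 0, 0], [0, 0, 0], [0, 0, 0]], dp=[[0.1, 0, 0], [0.1, 0, 0], [0, 0, 0], [0, 0, 0]], jaw=[1, 1, 1, 1])

```text
clock: 6.37
tool_pos: [0.5833, 0.2196, 0.0711]
eef_rot: [0.77, 0.638, -0.005, 0.002]
contact_force: [-9.3, -11.6, 10.9]
opening: 0.202
```

```bash
python3 -c "
from h import *
to([.5833,.2195,.071],-10.4)
for n in('scene','top'):
    d=snap(n);f=d['frame'][190:290,200:330];cv2.imwrite(f'pics/{n}2.png',cv2.resize(f,None,fx=5,fy=5,interpolation=cv2.INTER_CUBIC))"
```

```text
clock 6.37 tcp [0.5833 0.2196 0.0711] yaw y -10.7 open 0.202 F [ -9.3 -11.6  10.9]
turn units [-0.0007  0.0016 -0.0008]
dp units after turn [-0.004  0.001  0.002]
dp units now [-0.004  0.001  0.003]
```

View pics/scene2.png

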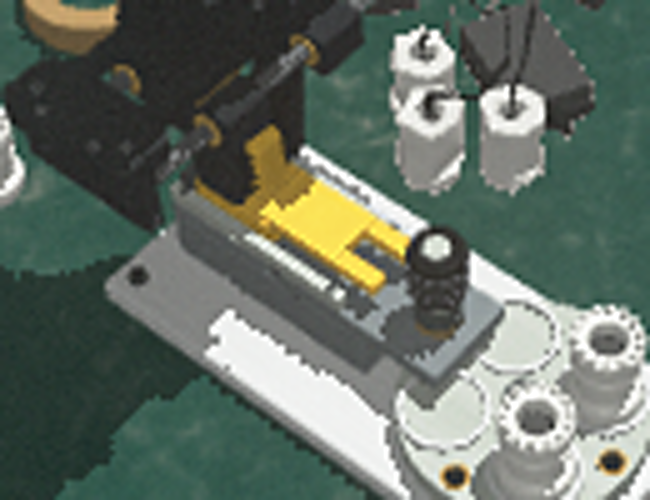

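Request:
move_arm(turn=[[0, 0, 0], [0, 0, 0], [0, 0, 0], [0, 0, 0], [0, 0, 0], [0, 0, 0], [0, 0, 0], [0, 0, 0], [0, 0, 0], [0, 0, 0]], dp=[[-0.1, 0, 0], [-0.1, 0, 0], [0, 0, 0], [0, 0, 0], [0, 0, 0], [0, 0, 0], [0, 0, 0], [0, 0, 0], [0, 0, 0], [0, 0, 0]], jaw=[1, 1, -1, -1, -1, -1, -1, -1, -1, -1])

```text
clock: 7.3
tool_pos: [0.5848, 0.2217, 0.0712]
eef_rot: [0.769, 0.639, 0.0, 0.0]
contact_force: [-0.3, 0.2, -0.5]
opening: 0.784
```

Request:
move_arm(turn=[[0, 0, 0], [0, 0, 0], [0, 0, 0], [0, 0, 0], [0, 0, 0], [0, 0, 0]], dp=[[0, 0, -0.2], [0, 0, -0.5], [0, 0, -0.8], [0, 0, -0.8], [0, 0, -0.3], [0, 0, 0]], jaw=[-1, -1, -1, -1, -1, -1])

```text
clock: 7.8
tool_pos: [0.5864, 0.2221, 0.1391]
eef_rot: [0.769, 0.639, 0.003, 0.001]
contact_force: [-1.4, -0.2, -0.1]
opening: 1.003
```

```bash
python3 -c "
from h import *
to([.5648,.1182,.135],-10.4)
d=snap('scene');f=d['frame'][190:290,200:330];cv2.imwrite(f'pics/s3.png',cv2.resize(f,None,fx=5,fy=5,interpolation=cv2.INTER_CUBIC))"
```

```text
clock 7.8 tcp [0.5864 0.2221 0.1391] yaw y -10.51 open 1.003 F [-1.4 -0.2 -0.1]
turn units [ 0.0007 -0.0005 -0.0003]
dp units after turn [-4.244 -0.098  0.164]
dp units now [-4.245 -0.09   0.151]
```

View pics/s3.png

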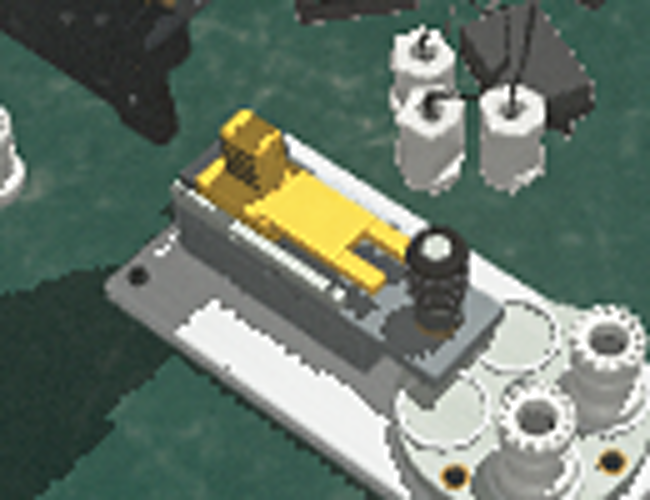

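Request:
move_arm(turn=[[0, 0, 0], [0, 0, 0], [0, 0, 0], [0, 0, 0], [0, 0, 0], [0, 0, 0], [0, 0, 0]], dp=[[-0.7, 0, 0], [-0.85, 0, 0], [-0.85, 0, 0], [-0.85, 0, 0], [-0.7, 0, 0], [-0.3, 0, 0], [0, 0, 0]], jaw=[-1, -1, -1, -1, -1, -1, -1])

```text
clock: 8.43
tool_pos: [0.5645, 0.1146, 0.1355]
eef_rot: [0.77, 0.638, -0.001, -0.0]
contact_force: [-0.0, -0.2, -0.3]
opening: 0.999
```

Request:
move_arm(turn=[[0, 0, 0], [0, 0, 0]], dp=[[0, 0, 0], [0, 0, 0]], jaw=[-1, -1])

```text
clock: 8.6
tool_pos: [0.5653, 0.1191, 0.1359]
eef_rot: [0.768, 0.64, 0.0, -0.001]
contact_force: [0.3, 0.0, -0.3]
opening: 0.996
```

```bash
python3 -c "
from h import *
to([.5647,.1182,.068],-10.4)
d=snap('wrist');f=d['frame'];cv2.imwrite(f'pics/w3.png',f); print(proj(d,[.5647,.1182,.1]))"
```

```text
clock 8.6 tcp [0.5653 0.1191 0.1359] yaw y -10.39 open 0.996 F [ 0.3  0.  -0.3]
turn units [-0.0001 -0.0002  0.    ]
dp units after turn [-0.039 -0.018  2.714]
dp units now [-0.043 -0.017  2.714]
[[279.75780805 247.5105304 ]]
```

View pics/w3.png

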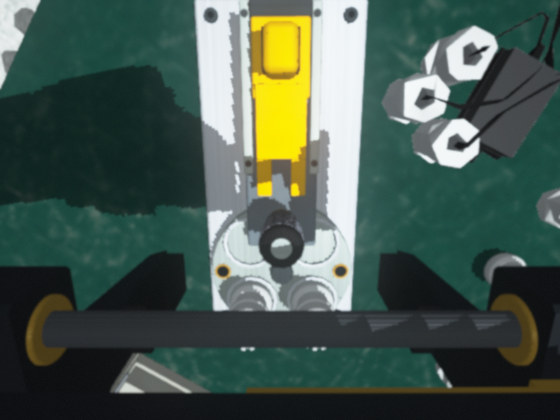

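The knob top is at about (281,243), within 2 mm of the prediction. I'll descend and grip.

Request:
move_arm(turn=[[0, 0, 0], [0, 0, 0], [0, 0, 0], [0, 0, 0], [0, 0, 0], [0, 0, 0]], dp=[[0, 0, 0.6], [0, 0, 0.7], [0, 0, 0.7], [0, 0, 0.5], [0, 0, 0.2], [0, 0, 0]], jaw=[-1, -1, -1, -1, -1, -1])

```text
clock: 9.15
tool_pos: [0.5645, 0.1178, 0.0675]
eef_rot: [0.769, 0.64, -0.001, -0.001]
contact_force: [0.5, 0.0, 0.2]
opening: 1.001
```

Request:
move_arm(turn=[[0, 0, 0], [0, 0, 0], [0, 0, 0], [0, 0, 0], [0, 0, 0], [0, 0, 0], [0, 0, 0], [0, 0, 0], [0, 0, 0], [0, 0, 0]], dp=[[0, 0, 0], [0, 0, 0], [0, 0, 0], [0, 0, 0], [0, 0, 0], [0, 0, 0], [0, 0, 0], [0, 0, 0], [0, 0, 0], [0, 0, 0]], jaw=[1, 1, 1, 1, 1, 1, 1, 1, 1, 1], newtons=50)

```text
clock: 9.98
tool_pos: [0.5648, 0.1173, 0.0687]
eef_rot: [0.769, 0.639, -0.0, -0.0]
contact_force: [0.6, 0.1, 1.2]
opening: 0.282
```

Request:
move_arm(turn=[[0, 0, 0], [0, 0, 0], [0, 0, 0], [0, 0, 0]], dp=[[0, 0, 0], [0, 0, 0], [0, 0, 0], [0, 0, 0]], jaw=[1, 1, 1, 1])

```text
clock: 10.32
tool_pos: [0.5648, 0.1172, 0.0687]
eef_rot: [0.769, 0.639, -0.0, -0.0]
contact_force: [-1.3, 0.5, 1.8]
opening: 0.277
```

Request:
move_arm(turn=[[0, 0, 0], [0, 0, 0], [0, 0, 0], [0, 0, 0], [0, 0, 0], [0, 0, 0], [0, 0, 0], [0, 0, 0]], dp=[[0, 0, -0.08], [0, 0, -0.1], [0, 0, -0.1], [0, 0, -0.1], [0, 0, -0.1], [0, 0, -0.08], [0, 0, 0], [0, 0, 0]], jaw=[1, 1, 1, 1, 1, 1, 1, 1])

```text
clock: 10.98
tool_pos: [0.5648, 0.1172, 0.0825]
eef_rot: [0.769, 0.639, -0.0, -0.0]
contact_force: [-1.3, 1.5, -9.6]
opening: 0.278
```

```bash
python3 -c "
from h import *
to([.5647,.1182,.083],-10.4)
d=snap('scene');f=d['frame'][190:290,200:330];cv2.imwrite(f'pics/s4.png',cv2.resize(f,None,fx=5,fy=5,interpolation=cv2.INTER_CUBIC))"
```

```text
clock 10.98 tcp [0.5648 0.1172 0.0825] yaw y -10.5 open 0.278 F [-1.3  1.5 -9.6]
turn units [-0.0001  0.     -0.0003]
dp units after turn [ 0.039 -0.012 -0.019]
dp units now [ 0.039 -0.012 -0.019]
```

View pics/s4.png

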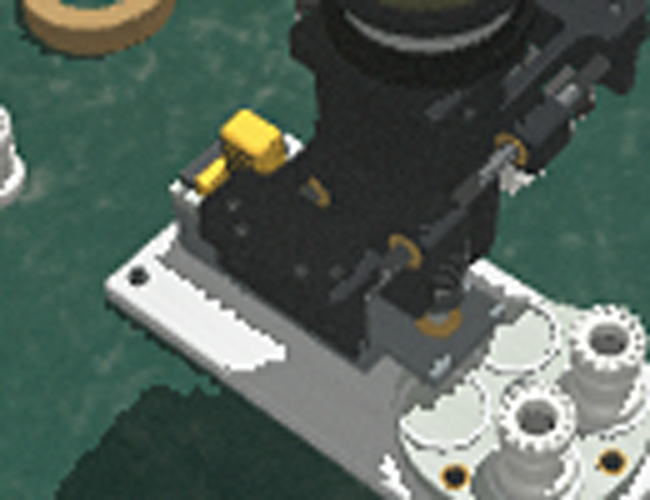

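Request:
move_arm(turn=[[0, 0, 0], [0, 0, 0], [0, 0, 0], [0, 0, 0], [0, 0, 0]], dp=[[0, 0, -0.04], [0, 0, -0.04], [0, 0, -0.02], [0, 0, 0], [0, 0, 0]], jaw=[1, 1, 1, 1, 1])

```text
clock: 11.45
tool_pos: [0.5648, 0.1172, 0.083]
eef_rot: [0.769, 0.64, -0.001, -0.0]
contact_force: [3.8, 1.9, -27.8]
opening: 0.281
```

Request:
move_arm(turn=[[0, 0, 0], [0, 0, 0], [0, 0, 0], [0, 0, 0], [0, 0, 0], [0, 0, 0], [0, 0, 0], [0, 0, 0], [0, 0, 0], [0, 0, 0]], dp=[[0, 0, 0], [0, 0, 0], [0, 0, 0], [0, 0, 0], [0, 0, 0], [0, 0, 0], [0, 0, 0], [0, 0, 0], [0, 0, 0], [0, 0, 0]], jaw=[1, 1, 1, 1, 1, 1, 1, 1, 1, 1])

```text
clock: 12.28
tool_pos: [0.5648, 0.1172, 0.083]
eef_rot: [0.769, 0.64, -0.001, -0.0]
contact_force: [4.0, 1.3, -29.6]
opening: 0.276
```

Request:
move_arm(turn=[[0, 0, 0], [0, 0, 0], [0, 0, 0], [0, 0, 0], [0, 0, 0], [0, 0, 0]], dp=[[0, 0, 0.03], [0, 0, 0], [0, 0, 0], [0, 0, 0], [0, 0, 0], [0, 0, 0]], jaw=[1, 1, 1, 1, 1, 1])

```text
clock: 12.78
tool_pos: [0.5648, 0.1171, 0.083]
eef_rot: [0.769, 0.639, -0.001, -0.0]
contact_force: [3.2, 0.8, -27.7]
opening: 0.278
```

```bash
python3 -c "
from h import *
to([.5648,.1172,.083])
d=snap('scene');f=d['frame'][190:290,200:330];cv2.imwrite(f'pics/s5.png',cv2.resize(f,None,fx=5,fy=5,interpolation=cv2.INTER_CUBIC))"
```

```text
clock 12.78 tcp [0.5648 0.1171 0.083 ] yaw y -10.49 open 0.278 F [  3.2   0.8 -27.7]
dp units now [ 0.002 -0.    -0.   ]
```

View pics/s5.png

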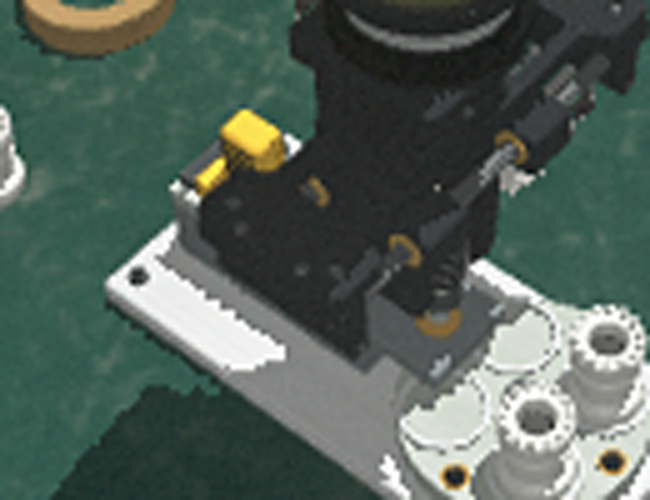

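The grip holds steady at the hard stop. In the picture the lock is still at its end block (crop 250,140), and the couplings and dial haven't moved.

```bash
python3 -c "
from h import *
print(r.finish_job()); to([.5648,.1172,.083])"
```

```text
the job is handed in; nothing more can be done
None
the job is handed in; nothing more can be done
```

The index pin is out: the arm is holding the black knob fully up, and the job was handed in at about 12.8 s. No verdict was reported, so success is judged from my own checks.

- **Lock:** I slid the yellow grip about 30 mm along the fixture's +y until it stopped. More push then only raised the force to about 15 N, with no movement. Pictures after release and at the end show it still at the end block.
- **Plunger:** I gripped the knob at 50 N and pulled it straight up. The tool rose 14.3 mm. The force was about 10 N near full lift, then jumped to about 28 N with no further rise, which I take as the hard stop. Pose and force stayed steady for over a second before I handed in, with no sign of slip.
- **Dial and loose parts:** The dial and the couplings in it, plus the part of the bench in the last picture, showed no movement. I didn't look at the rest of the bench again at the end.
- **Small disagreements:** Knob position estimates from the three cameras differed by about 2–3 mm. The jaws closed to about 24.4 mm on the 26 mm knob, which I put down to give in the pads. Neither affected the hold.

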